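# Eject the stuck core from the yellow coil

## Robot

A 6-joint arm with a two-finger parallel gripper is mounted at the origin on the work surface. World frame = base frame: x ahead of the robot, y to its left, z up, the work surface at z = 0. Lengths are in m, angles in rad, forces in N, time in s.
With the tool pointing down it reaches from about 0.375 to 0.925 m from the base axis. Payload 5.7 kg.
Tool frame: the origin (TCP) lies midway between the tips of the shut fingers; the grasp point (between the pads) lies 19 mm behind it; z points along the fingers, y is the line along which they close (so a half turn about z gives the same grasp; the last joint's range is limited). The gripper opens to 88 mm and grips with 3 to 60 N. Pads are 20 mm wide; open, the fingers measure 115 mm over their backs; the gripper's body (75 mm by 178 mm) begins 61 mm behind the grasp point.
Start: joints at [-1.371, 0.359, 1.51, -0, 1.272, -0.115], TCP at [0.186, -0.57, 0.223] pointing down, gripper open.
Joint ranges: [-2.97, 2.97], [-1.01, 2.36], [0.21, 2.38], [-0.96, 4.11], [0.2, 2.71], [-2.98, 2.98]. Speed limits (rad/s): [2.39, 2.39, 3.14, 3.14, 3.14, 3.14].

## Interface

Orientations are given as a unit quaternion [w, x, y, z].
In Python, from plant import robot, vision, close_job gives the robot as it stands.
- The arm moves only by the shell command python3 -m inch 'ROWS'. ROWS is JSON, a list of rows, each a list of 7 numbers: the turn, a rotation vector about the tool's x, y, z in rad, then the shift along the tool's x, y, z in m, then the finger opening in m, from 0 to 0.0878. In form: [[rx, ry, rz, tx, ty, tz, fingers], ...]. A call has 1 to 12 rows; each row shifts and turns the commanded pose from where the row before left it, along the tool's axes as they then stand; what a row does not reach is not made up. A row lasts 1/12 s, in which the tool goes at most 41.7 mm and 7.16 degrees, less where a joint would pass 70% of its speed; a pose out of reach is approached as far as the arm can. A call is refused whole if a number of a shift passes 0.0417 or a number of a turn 0.125, either way. A call with a gripper value outside its range is refused whole. The fingers move at their own pace and stop on an object; the grip force is fixed at half the most. Time passes only in rows, so rows that do not move let the fingers close. It gives the time, the measured TCP pose, the force, the opening and the grip force at its end, in the units of the state.
- robot.observe(): the state, without advancing time (a new reading comes with each control period).
- vision.get_image(name): name is "scene" or "top"; returns a dict with "frame" (400x640x3 uint8, red, green, blue), "depth" (400x640 float32, m along the optical axis (not along the pixel's ray), 0 where there is no reading), "fovy" (degrees; the focal length in pixels is half the picture's height over the tangent of half this angle, whatever the lens; pixels are square), "cx", "cy" (the principal point, pixels), "rvec" (rotation vector, rad) and "tvec" (3), from world to camera coordinates, as OpenCV has them. Camera axes: x right, y down, z forward; pixel columns grow to the right and rows downward; lengths in m; the calibration is good to about 2 mm. A picture is of the moment at which its call begins.
- close_job(): hands the job in; it is judged then, once.
The state is a dict: "clock": time; "qpos": joint angles; "dq": joint speeds; "effort": joint torques, N m; "tcp_pos": TCP position; "tool_rot": TCP orientation; "wrist_force": force on the tool from outside, world axes, zero at the start; "torque": the same for the moment, N m; "width": opening from 0.0 (shut) to 1.0 (fully open); "grip_force": force on a finger pad.
Only numpy, scipy, OpenCV 4.12 (cv2) and the standard library are available. Lean on these libraries where they do the work, as an engineer would, in place of code of your own. Each camera call takes 0.05 s, during which the arm holds its last target. There are 200 camera calls.

## Task

Take the red-handled ejector rod out of its black stand and push it down through the bore of the yellow-ringed coil, so that the brass core seated inside is driven out into the tray beneath. Push until the rod's steel flange rests on the coil's mouth, then let go and leave the rod standing there. Leave the core in the blue-ringed coil where it is.

Things in the scene. Friction and masses are not known exactly. Their poses are not given: they have to be found in the camera images.
- ejector_grip (a point): Centre of the loose ejector rod's red round handle (22 mm dia, 50 tall, z up). Below it: steel flange (54 dia, 6 thick, underside 31 mm below this point), then aluminium shaft (18 dia, tip 94 mm below this point). 0.1-0.2 kg. Starts upright in a fixed black stand (70 tall, foot 72 dia), flange on its rim; lift 70 mm straight up to clear.
- coil_mouth (a point): Centre of the yellow-ringed coil's mouth: top rim of its metal funnel, 115 mm above bench, z up along the bore. Grey drum (80 dia, yellow ring 91) fixed on posts over a white tray (104 square). Funnel 40 wide inside (48 outside), narrows in 12 mm to a 26 dia bore, which ends 58 below. Core top is 19 below; sprung balls hold the core: push 10-15 N till it drops free, and on till the flange rests on the rim.
- core_center (a point): Centre of the loose brass core seated in the yellow-ringed coil: upright cylinder, 24 mm dia, 28 tall, tapered lower end, 0.1 kg. Once driven out it drops into the white tray below.
- spare_core_center (a point): Centre of the same kind of brass core in the blue-ringed coil, an otherwise identical fixture (its mouth is 33 mm above this point). It is to stay seated.

How it is judged:
By the outcome, as a careful person would: the job done as asked, in the order asked, and still so for the second after the job is handed in, with the robot touching nothing.
It also fails if it takes over 38 s, if anything falls off the work surface, if the arm or the gripper's body presses on something with over 40 N, if the wrist force passes 120 N, or if a joint passes its speed limit or range.

## Working session

There is one attempt and no reset: what is moved stays moved. The work goes in short steps, Python scripts to look and compute and a shell command to move; the robot and the scene stay as the last step left them, time stands still between calls to the robot, and variables do not carry over. Pictures are saved under pics/ and viewed, at most 10 in all, crops included, and the job is handed in when it is done.

```bash
ls; mkdir -p pics
cat > h.py <<'E'
import numpy as np,cv2
from plant import robot,vision
def get(n):
    d=vision.get_image(n); f=200/np.tan(np.radians(d["fovy"])/2)
    K=np.array([[f,0,d["cx"]],[0,f,d["cy"]],[0,0,1]]); R=cv2.Rodrigues(np.array(d["rvec"],float))[0]
    return d,K,R,np.array(d["tvec"],float).ravel()
def ray(K,R,t,u,v):
    return -R.T@t, R.T@np.linalg.inv(K)@np.array([u,v,1.])
def onz(K,R,t,u,v,z):
    c,r=ray(K,R,t,u,v); return c+r*(z-c[2])/r[2]
def cloud(d,K,R,t):
    v,u=np.mgrid[:400,:640]; Z=d["depth"]
    p=np.stack([(u-K[0,2])/K[0,0]*Z,(v-K[1,2])/K[1,1]*Z,Z],-1)
    return (p-t)@R
E
python3 - <<'E'
from h import *
for n in("scene","top"):
    d,K,R,t=get(n); cv2.imwrite(f"pics/{n}0.png",d["frame"][:,:,::-1])
    print(n,d["fovy"],K[0,2],K[1,2],-R.T@t, R.T[:,2])
print(robot.observe())
E
```

```text
pics
scene 52.34517349563539 312.6856230485498 204.6412230129736 [ 0.75699556 -0.30611202  0.66956775] [-0.30500006  0.4779912  -0.82371073]
top 56.02404486305644 316.0811620202327 200.4377039538875 [4.16019381e-01 3.59000497e-04 7.75265851e-01] [ 0.21764469 -0.00420249 -0.97601902]
{'clock': 0.1, 'qpos': array([-1.37111472e+00,  3.59408920e-01,  1.51134048e+00,  1.02319510e-05,
        1.27250101e+00, -1.15074940e-01]), 'dq': array([ 0.00086179, -0.00294551, -0.00283545,  0.00247872, -0.00286372,
       -0.0002466 ]), 'effort': array([ 7.20518165e-04, -5.16355813e+01, -2.71404612e+01,  6.75903051e-02,
        2.75272335e-02, -3.46351453e-05]), 'tcp_pos': array([ 0.18563495, -0.56989397,  0.22190178]), 'tool_rot': array([-8.28344157e-04,  9.87641476e-01,  1.56727878e-01, -3.01694582e-05]), 'wrist_force': array([ 0.0794675 ,  0.09227616, -1.23476643]), 'torque': array([-0.00853058,  0.00998504,  0.04697142]), 'grip_force': 0.0, 'width': 1.0021521102099262}
```

View pics/scene0.png

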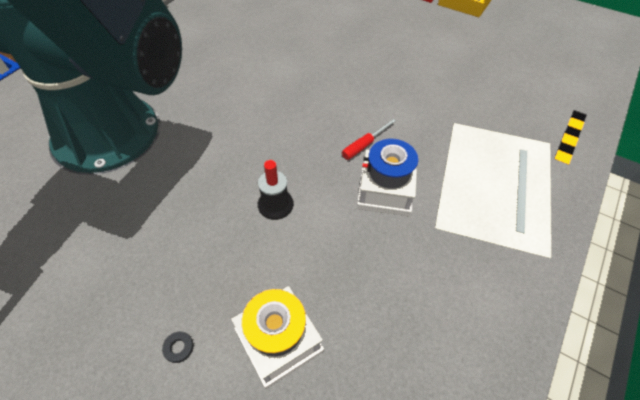

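View pics/top0.png

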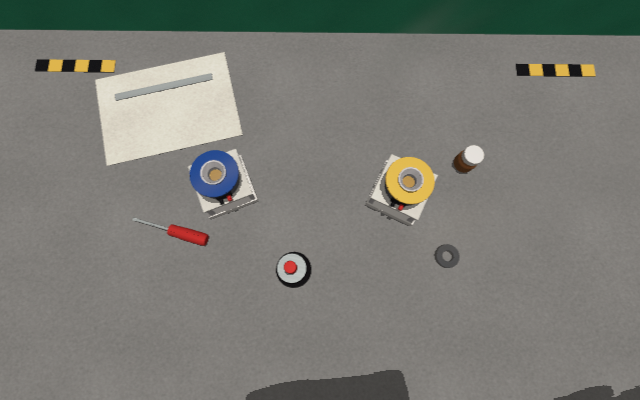

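The scene view shows the rod handle at (270,172), the yellow coil at (274,320) and the blue coil at (393,160). In the top view they are at (290,267), (410,180) and (215,174). The other red object is a screwdriver, at (188,235) in the top view.

```bash
cat > m.py <<'E'
from h import *
def tri(A,B,pa,pb):
    P=[K@np.c_[R,t] for K,R,t in (A,B)]
    X=cv2.triangulatePoints(P[0],P[1],np.array(pa,float),np.array(pb,float)).ravel(); X=X[:3]/X[3]
    e=[np.linalg.norm((q@np.r_[X,1])[:2]/(q@np.r_[X,1])[2]-p) for q,p in zip(P,(pa,pb))]
    return X,np.round(e,2)
def mask(d,c):
    h=cv2.cvtColor(d["frame"],cv2.COLOR_RGB2HSV); H,S,V=[h[...,i].astype(int) for i in range(3)]
    return ((H<8)|(H>172))&(S>150)&(V>80) if c=="r" else (abs(H-25)<6)&(S>170)&(V>120)
def near(m,p):
    n,l,s,c=cv2.connectedComponentsWithStats(m.astype(np.uint8))
    i=min((i for i in range(1,n) if s[i,4]>25),key=lambda i:np.hypot(*(c[i]-p))); return l==i
E
python3 - <<'E'
from m import *
V={};r={};y={}
for n,pr,py in(("scene",(270,172),(274,320)),("top",(290,267),(410,180))):
    d,K,R,t=get(n); V[n]=(K,R,t); C=cloud(d,K,R,t)
    m=near(mask(d,"r"),pr); q=C[m&(d["depth"]>0)]; zt=np.percentile(q[:,2],95)
    top=q[q[:,2]>zt-.004]; print(n,"red",m.sum(),"ztop",zt,"top c",(top.min(0)+top.max(0))/2,np.ptp(top,axis=0))
    m=near(mask(d,"y"),py); q=C[m&(d["depth"]>0)]; zt=np.percentile(q[:,2],90); top=q[abs(q[:,2]-zt)<.004]
    print(" yel",m.sum(),zt,(np.percentile(top,1,0)+np.percentile(top,99,0))/2,np.ptp(top,axis=0))
    cs=cv2.findContours(m.astype(np.uint8),cv2.RETR_CCOMP,cv2.CHAIN_APPROX_NONE)[0]
    cs=sorted(cs,key=len)[::-1][:2]
    y[n]=[cv2.fitEllipse(c)for c in cs]; print(" ell",y[n])
    # red mask top & bottom ends via vertical axis
    vs,us=np.nonzero(near(mask(d,"r"),pr)); r[n]=(us.mean(),vs.mean()); print(" redc",r[n],us.min(),us.max(),vs.min(),vs.max())
print("handle tri",tri(V["scene"],V["top"],r["scene"],r["top"]))
for i in(0,1): print("ring tri",tri(V["scene"],V["top"],y["scene"][i][0],y["top"][i][0]))
E
```

```text
scene red 239 ztop 0.1271814274354025 top c [0.44631373 0.04170702 0.12595272] [0.02036901 0.01975578 0.00550188]
 yel 130 0.09670818886412827 [ 0.60553989 -0.17443488  0.09549338] [0.01817414 0.01884548 0.0050382 ]
 ell [((273.9836730957031, 321.5551452636719), (11.121979713439941, 13.031499862670898), 63.21018981933594)]
 redc (np.float64(270.5857740585774), np.float64(171.5899581589958)) 264 276 160 184
top red 123 ztop 0.12800542384949226 top c [0.44532617 0.04127857 0.12708514] [0.01856649 0.02041551 0.0057335 ]Traceback (most recent call last):
  File "<stdin>", line 7, in <module>
  File "m.py", line 12, in near
    i=min((i for i in range(1,n) if s[i,4]>25),key=lambda i:np.hypot(*(c[i]-p))); return l==i
ValueError: min() iterable argument is empty
```

```bash
sed -i 's/(abs(H-25)<6)&(S>170)&(V>120)/(abs(H-25)<10)\&(S>160)\&(V>120)/; s/s\[i,4\]>25/s[i,4]>mn/; s/near(m,p)/near(m,p,mn=25)/' m.py
python3 - <<'E'
from m import *
V={};r={};y={}
for n,pr,py in(("scene",(270,172),(274,320)),("top",(290,267),(410,180))):
    d,K,R,t=get(n); V[n]=(K,R,t); C=cloud(d,K,R,t)
    h=cv2.cvtColor(d["frame"],cv2.COLOR_RGB2HSV)
    vs,us=np.nonzero(near(mask(d,"r"),pr)); r[n]=(us.mean(),vs.mean())
    m=near(mask(d,"y"),py,400); q=C[m&(d["depth"]>0)]; zt=np.median(q[:,2]); top=q[abs(q[:,2]-zt)<.004]
    print(n," yel",m.sum(),zt,(np.percentile(top,1,0)+np.percentile(top,99,0))/2,np.ptp(top,axis=0))
    cs=sorted(cv2.findContours(m.astype(np.uint8),cv2.RETR_CCOMP,cv2.CHAIN_APPROX_NONE)[0],key=len)[::-1][:2]
    y[n]=[cv2.fitEllipse(c)for c in cs]; print(" ell",y[n])
    # funnel rim: highest points near ring centre
    c0=top.mean(0); rim=C[(np.hypot(C[...,0]-c0[0],C[...,1]-c0[1])<.03)&(C[...,2]>.111)&(C[...,2]<.12)]
    print(" rim",len(rim),(np.percentile(rim,1,0)+np.percentile(rim,99,0))/2,np.ptp(rim,axis=0), "circle fit",end=" ")
    A=np.c_[2*rim[:,:2],np.ones(len(rim))]; print(np.linalg.lstsq(A,(rim[:,:2]**2).sum(1),rcond=None)[0][:2])
print("handle tri",tri(V["scene"],V["top"],r["scene"],r["top"]))
for i in(0,1): print("ring tri",tri(V["scene"],V["top"],y["scene"][i][0],y["top"][i][0]))
E
```

```text
scene  yel 2229 0.10936037348191721 [ 0.60671824 -0.17555557  0.10917955] [0.08952975 0.08881455 0.00676978]
 ell [((273.3910827636719, 320.88043212890625), (61.46121597290039, 63.8700065612793), 39.088905334472656), ((272.8667297363281, 317.5642395019531), (34.67335891723633, 36.54298400878906), 55.3800163269043)]
 rim 406 [ 0.60833411 -0.17562672  0.11415393] [0.05601749 0.0545912  0.00697781] circle fit [ 0.6068523  -0.17535485]
top  yel 1176 0.1090908914464607 [ 0.60490005 -0.17400524  0.10904184] [0.0887098  0.08734683 0.00728853]
 ell [((409.28497314453125, 180.13931274414062), (45.22745895385742, 47.211421966552734), 117.93199157714844), ((410.607421875, 178.4803924560547), (26.83788299560547, 28.355356216430664), 120.89253234863281)]
 rim 220 [ 0.6040305  -0.17547243  0.11404367] [0.05142585 0.05381862 0.00692873] circle fit [ 0.60465297 -0.17488198]
handle tri (array([0.44553789, 0.0428472 , 0.10411627]), array([0.01, 0.02]))
ring tri (array([ 0.60609608, -0.17546843,  0.10235744]), array([0.07, 0.07]))
ring tri (array([ 0.60591871, -0.17484503,  0.11437274]), array([0.12, 0.11]))
```

```bash
cat > to.py <<'E'
import sys,numpy as np
from scipy.spatial.transform import Rotation as Ro
from plant import robot
s=robot.observe(); w,x,y,z=s["tool_rot"]; T=Ro.from_quat([x,y,z,w])
print("tool shift",np.round(T.inv().apply(np.array(sys.argv[1:4],float)-s["tcp_pos"]),4),"tilt",np.round(T.as_matrix()[:,2],4),"t",s["clock"],s["tcp_pos"].round(4),s["wrist_force"].round(1),s["width"].round(3),s["grip_force"])
E
python3 -m inch '[[0,0,0,0.0268,-0.0193,0,0.0878],[0,0,0,0.0268,-0.0193,0,0.0878],[0,0,0,0.0268,-0.0193,0,0.0878],[0,0,0,0.0268,-0.0193,0,0.0878],[0,0,0,0.0268,-0.0193,0,0.0878],[0,0,0,0.0268,-0.0193,0,0.0878],[0,0,0,0.0268,-0.0193,0,0.0878],[0,0,0,0.0268,-0.0193,0,0.0878],[0,0,0,0.0268,-0.0193,0,0.0878],[0,0,0,0.0268,-0.0193,0,0.0878],[0,0,0,0.0268,-0.0193,0,0.0878],[0,0,0,0.0268,-0.0193,0,0.0878]]'
python3 to.py 0.446 0.042 0.19
python3 - <<'E'
from h import *
d,K,R,t=get("top");C=cloud(d,K,R,t);print("bottle",C[150:172,455:485,2].max(), C[155,474])
E
```

```text
clock: 1.3
tcp_pos: [0.4206, -0.2493, 0.2228]
tool_rot: [0.0, 0.988, 0.157, 0.0]
wrist_force: [0.7, -0.3, -0.3]
width: 1.002
grip_force: 0.0
bottle 0.7752658505531005 [ 0.67065015 -0.31840867  0.06197626]Traceback (most recent call last):
  File "to.py", line 5, in <module>
    print("tool shift",np.round(T.inv().apply(np.array(sys.argv[1:4],float)-s["tcp_pos"]),4),"tilt",np.round(T.as_matrix()[:,2],4),"t",s["clock"],s["tcp_pos"].round(4),s["wrist_force"].round(1),s["width"].round(3),s["grip_force"])
                                                                                                                                                                                                  ^^^^^^^^^^^^^^^^
AttributeError: 'float' object has no attribute 'round'
```

```bash
sed -i 's/s\["width"\].round(3)/s["width"]/' to.py
python3 -m inch '[[0,0,0,0.0115,-0.0269,0.0033,0.0878],[0,0,0,0.0115,-0.0269,0.0033,0.0878],[0,0,0,0.0115,-0.0269,0.0033,0.0878],[0,0,0,0.0115,-0.0269,0.0033,0.0878],[0,0,0,0.0115,-0.0269,0.0033,0.0878],[0,0,0,0.0115,-0.0269,0.0033,0.0878],[0,0,0,0.0115,-0.0269,0.0033,0.0878],[0,0,0,0.0115,-0.0269,0.0033,0.0878],[0,0,0,0.0115,-0.0269,0.0033,0.0878],[0,0,0,0.0115,-0.0269,0.0033,0.0878],[0,0,0,0,0,0,0.0878]]'
python3 to.py 0.446 0.042 0.081
```

```text
clock: 2.27
tcp_pos: [0.4455, 0.0445, 0.1893]
tool_rot: [-0.001, 0.987, 0.158, -0.0]
wrist_force: [-0.4, -0.1, -0.0]
width: 0.998
grip_force: 0.0
tool shift [-0.0003  0.0028  0.1083] tilt [-6.0e-04  2.1e-03 -1.0e+00] t 2.2667 [0.4455 0.0445 0.1893] [-0.4 -0.1 -0. ] 0.9981298348908365 0.0
```

```bash
python3 -m inch '[[0,0,0,0,0.0025,0.02,0.0878],[0,0,0,0,0,0.025,0.0878],[0,0,0,0,0,0.025,0.0878],[0,0,0,0,0,0.02,0.0878],[0,0,0,0,0,0.012,0.0878],[0,0,0,0,0,0.006,0.0878],[0,0,0,0,0,0,0.0878],[0,0,0,0,0,0,0.0878]]'
python3 to.py 0.446 0.042 0.081
python3 -m inch '[[0,0,0,0,0,0,0.01],[0,0,0,0,0,0,0.01],[0,0,0,0,0,0,0.01],[0,0,0,0,0,0,0.01],[0,0,0,0,0,0,0.01],[0,0,0,0,0,0,0.01],[0,0,0,0,0,0,0.01],[0,0,0,0,0,0,0.01]]'
python3 to.py 0.446 0.042 0.081
```

```text
clock: 2.93
tcp_pos: [0.4469, 0.0379, 0.0819]
tool_rot: [-0.0, 0.988, 0.157, 0.0]
wrist_force: [0.7, 0.0, -0.0]
width: 1.003
grip_force: 0.0
tool shift [ 0.0004 -0.0042  0.0009] tilt [ 0.  0. -1.] t 2.9333 [0.4469 0.0379 0.0819] [ 0.7  0.  -0. ] 1.0030278598241371 0.0
clock: 3.6
tcp_pos: [0.4467, 0.0384, 0.0817]
tool_rot: [-0.0, 0.988, 0.157, 0.0]
wrist_force: [-0.2, -0.6, 0.5]
width: 0.428
grip_force: 0.0
tool shift [ 0.0005 -0.0037  0.0007] tilt [ 0.e+00  1.e-04 -1.e+00] t 3.6 [0.4467 0.0384 0.0817] [-0.2 -0.6  0.5] 0.42780128748166213 0.0
```

```bash
python3 -m inch '[[0,0,0,0.0005,-0.0037,0,0.01],[0,0,0,0,0,0,0.01],[0,0,0,0,0,0,0.01],[0,0,0,0,0,0,0.01],[0,0,0,0,0,0,0.01],[0,0,0,0,0,0,0.01],[0,0,0,0,0,0,0.01]]'
python3 to.py 0.446 0.042 0.081
```

```text
clock: 4.18
tcp_pos: [0.4459, 0.042, 0.0816]
tool_rot: [-0.0, 0.988, 0.157, -0.0]
wrist_force: [0.3, 0.3, -0.7]
width: 0.249
grip_force: 30.0
tool shift [0.0001 0.     0.0006] tilt [-2.e-04  1.e-04 -1.e+00] t 4.1833 [0.4459 0.042  0.0816] [ 0.3  0.3 -0.7] 0.2488260829427226 30.000025033950806
```

```bash
python3 -m inch '[[0,0,0,0,0,-0.006,0.01],[0,0,0,0,0,-0.013,0.01],[0,0,0,0,0,-0.02,0.01],[0,0,0,0,0,-0.025,0.01],[0,0,0,0,0,-0.025,0.01],[0,0,0,0,0,-0.025,0.01],[0,0,0,0,0,-0.016,0.01],[0,0,0,0,0,-0.006,0.01],[0,0,0,0,0,0,0.01]]'
python3 to.py 0.606 -0.175 0.20
```

```text
clock: 4.93
tcp_pos: [0.447, 0.0418, 0.2192]
tool_rot: [0.0, 0.988, 0.157, 0.002]
wrist_force: [0.0, 0.5, -2.4]
width: 0.251
grip_force: 30.0
tool shift [0.084  0.2554 0.0198] tilt [ 3.4e-03 -2.0e-04 -1.0e+00] t 4.9333 [0.447  0.0418 0.2192] [ 0.   0.5 -2.4] 0.2506942644320313 29.999668300151825
```

```bash
python3 -m inch '[[0,0,0,0.004,0.012,0,0.01],[0,0,0,0.008,0.0244,0,0.01],[0,0,0,0.008,0.0244,0,0.01],[0,0,0,0.008,0.0244,0,0.01],[0,0,0,0.008,0.0244,0,0.01],[0,0,0,0.008,0.0244,0,0.01],[0,0,0,0.008,0.0244,0,0.01],[0,0,0,0.008,0.0244,0,0.01],[0,0,0,0.008,0.0244,0,0.01],[0,0,0,0.008,0.0244,0,0.01],[0,0,0,0.005,0.0154,0,0.01],[0,0,0,0.003,0.008,0,0.01]]'
python3 -m inch '[[0,0,0,0,0,0,0.01],[0,0,0,0,0,0,0.01],[0,0,0,0,0,0,0.01]]'
python3 to.py 0.606 -0.175 0.20
python3 - <<'E'
from h import *
a=[]
for n in("scene","top"):
    f=get(n)[0]["frame"][:,:,::-1]; a.append(cv2.resize(f[160:400,180:420] if n=="scene" else f[60:300,300:540],(400,400)))
cv2.imwrite("pics/c1.png",np.hstack(a))
E
```

```text
clock: 5.93
tcp_pos: [0.6053, -0.1773, 0.2151]
tool_rot: [-0.0, 0.988, 0.156, -0.001]
wrist_force: [0.0, 0.9, -1.7]
width: 0.241
grip_force: 30.0
clock: 6.18
tcp_pos: [0.6037, -0.1736, 0.2167]
tool_rot: [-0.001, 0.988, 0.157, -0.001]
wrist_force: [0.1, 0.6, -2.4]
width: 0.242
grip_force: 30.0
tool shift [0.0018 0.0021 0.0167] tilt [-0.0022  0.0013 -1.    ] t 6.1833 [ 0.6037 -0.1736  0.2167] [ 0.1  0.6 -2.4] 0.24226739310565412 29.9998140335083
```

View pics/c1.png

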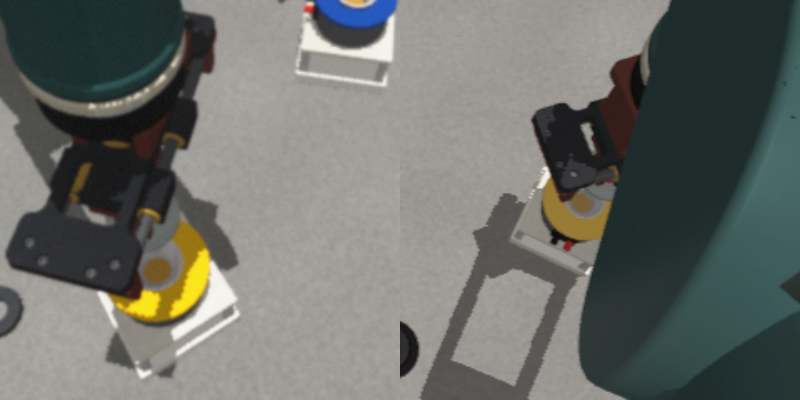

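The left half of the picture shows the rod's flange just above the funnel, which is still empty at about (160,268). In the right half the coil is partly hidden by the arm. Next I'll centre the rod and lower it to the bore.

```bash
python3 -m inch '[[0,0,0,0.0018,0.0018,0,0.01],[0,0,0,0,0,0.006,0.01],[0,0,0,0,0,0.008,0.01],[0,0,0,0,0,0.008,0.01],[0,0,0,0,0,0.006,0.01],[0,0,0,0,0,0.004,0.01],[0,0,0,0,0,0.003,0.01],[0,0,0,0,0,0,0.01]]'
python3 to.py 0.606 -0.175 0.1706
```

```text
clock: 6.95
tcp_pos: [0.6066, -0.1754, 0.1816]
tool_rot: [-0.0, 0.988, 0.157, -0.001]
wrist_force: [-0.1, 1.1, -2.6]
width: 0.242
grip_force: 30.0
tool shift [-0.0004 -0.0006  0.011 ] tilt [-1.6e-03  7.0e-04 -1.0e+00] t 6.95 [ 0.6066 -0.1754  0.1816] [-0.1  1.1 -2.6] 0.24207445361614635 29.999694228172302
```

```bash
python3 -m inch '[[0,0,0,0,0,0.003,0.01],[0,0,0,0,0,0.003,0.01],[0,0,0,0,0,0.003,0.01],[0,0,0,0,0,0,0.01],[0,0,0,0,0,0,0.01]]'
python3 -m inch '[[0,0,0,0,0,0.002,0.01],[0,0,0,0,0,0.002,0.01],[0,0,0,0,0,0.002,0.01],[0,0,0,0,0,0,0.01]]'
python3 to.py 0.606 -0.175 0.1706
```

```text
clock: 7.37
tcp_pos: [0.607, -0.1756, 0.1735]
tool_rot: [-0.0, 0.988, 0.157, -0.0]
wrist_force: [-0.6, -0.4, -1.7]
width: 0.245
grip_force: 30.0
clock: 7.7
tcp_pos: [0.6078, -0.1759, 0.169]
tool_rot: [0.0, 0.988, 0.157, 0.001]
wrist_force: [-0.9, 1.1, 6.3]
width: 0.244
grip_force: 30.0
tool shift [-0.0015 -0.0014 -0.0016] tilt [ 1.8e-03 -5.0e-04 -1.0e+00] t 7.7 [ 0.6078 -0.1759  0.169 ] [-0.9  1.1  6.3] 0.24412040956406292 30.002020597457886
```

```bash
python3 -m inch '[[0,0,0,-0.0006,-0.0006,0.003,0.01],[0,0,0,0,0,0.003,0.01],[0,0,0,0,0,0.003,0.01],[0,0,0,0,0,0.003,0.01],[0,0,0,0,0,0,0.01]]'
python3 to.py 0.606 -0.175 0.1266
```

```text
clock: 8.12
tcp_pos: [0.6077, -0.1759, 0.1574]
tool_rot: [0.001, 0.988, 0.157, 0.002]
wrist_force: [-0.3, -1.6, 5.1]
width: 0.244
grip_force: 30.0
tool shift [-0.0014 -0.0015  0.0308] tilt [ 0.0034 -0.0017 -1.    ] t 8.1167 [ 0.6077 -0.1759  0.1574] [-0.3 -1.6  5.1] 0.24380306153516787 30.001570880413055
```

```bash
python3 -m inch '[[0,0,0,0,0,0.003,0.01],[0,0,0,0,0,0.003,0.01],[0,0,0,0,0,0.003,0.01],[0,0,0,0,0,0.003,0.01],[0,0,0,0,0,0.003,0.01],[0,0,0,0,0,0.003,0.01],[0,0,0,0,0,0.003,0.01],[0,0,0,0,0,0.003,0.01],[0,0,0,0,0,0,0.01]]'
python3 to.py 0.606 -0.175 0.1266
```

```text
clock: 8.87
tcp_pos: [0.6054, -0.1749, 0.1302]
tool_rot: [-0.001, 0.988, 0.157, -0.001]
wrist_force: [-0.1, -1.0, -2.0]
width: 0.244
grip_force: 30.0
tool shift [0.0005 0.0003 0.0036] tilt [-0.0023  0.001  -1.    ] t 8.8667 [ 0.6054 -0.1749  0.1302] [-0.1 -1.  -2. ] 0.24368382746548986 29.99983012676239
```

```bash
python3 -m inch '[[0,0,0,0,0,0.0015,0.01],[0,0,0,0,0,0.0015,0.01],[0,0,0,0,0,0.001,0.01],[0,0,0,0,0,0,0.01],[0,0,0,0,0,0,0.01]]'
python3 -m inch '[[0,0,0,0,0,0.001,0.01],[0,0,0,0,0,0,0.01],[0,0,0,0,0,0,0.01]]'
python3 to.py 0.606 -0.175 0.1266
```

```text
clock: 9.28
tcp_pos: [0.6063, -0.1752, 0.1276]
tool_rot: [-0.0, 0.988, 0.157, -0.0]
wrist_force: [-0.0, 0.4, -1.8]
width: 0.247
grip_force: 30.0
clock: 9.53
tcp_pos: [0.6064, -0.1752, 0.1267]
tool_rot: [-0.0, 0.988, 0.157, 0.0]
wrist_force: [0.5, -0.5, -1.9]
width: 0.246
grip_force: 30.0
tool shift [-0.0003 -0.0004  0.0001] tilt [ 1.e-04  1.e-04 -1.e+00] t 9.5333 [ 0.6064 -0.1752  0.1267] [ 0.5 -0.5 -1.9] 0.245910852483334 29.99972015619278
```

```bash
for i in 1 2; do python3 -m inch '[[0,0,0,0,0,0.001,0.01],[0,0,0,0,0,0,0.01],[0,0,0,0,0,0,0.01]]' | grep -E 'tcp_pos|wrist'; done
```

```text
tcp_pos: [0.6064, -0.1753, 0.1266]
wrist_force: [-2.0, 0.8, 4.9]
tcp_pos: [0.6065, -0.1753, 0.1266]
wrist_force: [-3.9, 1.9, 11.5]
```

The flange is seated: force rises while z stays at 0.1266, as predicted. Next I'll relieve the force, release and check.

```bash
python3 -m inch '[[0,0,0,0,0,-0.0015,0.01],[0,0,0,0,0,0,0.01],[0,0,0,0,0,0,0.0878],[0,0,0,0,0,0,0.0878],[0,0,0,0,0,0,0.0878],[0,0,0,0,0,0,0.0878],[0,0,0,0,0,0,0.0878],[0,0,0,0,0,0,0.0878],[0,0,0,0,0,0,0.0878],[0,0,0,0,0,0,0.0878]]'
python3 -m inch '[[0,0,0,0,0,-0.01,0.0878],[0,0,0,0,0,-0.02,0.0878],[0,0,0,0,0,-0.03,0.0878],[0,0,0,0,0,-0.03,0.0878],[0,0,0,0,0,-0.03,0.0878],[0,0,0,-0.02,-0.02,0,0.0878],[0,0,0,-0.02,-0.03,0,0.0878],[0,0,0,-0.02,-0.03,0,0.0878],[0,0,0,-0.02,-0.03,0,0.0878],[0,0,0,-0.02,-0.03,0,0.0878],[0,0,0,-0.01,-0.02,0,0.0878],[0,0,0,0,0,0,0.0878]]'
python3 - <<'E'
from m import *
a=[]
for n in("scene","top"):
    d,K,R,t=get(n);f=d["frame"][:,:,::-1]; a.append(cv2.resize(f[220:400,180:360] if n=="scene" else f[80:260,320:500],(400,400)))
    C=cloud(d,K,R,t); m=near(mask(d,"r"),(274,290) if n=="scene" else (415,165)); q=C[m&(d["depth"]>0)]
    print(n,m.sum(),np.percentile(q,95,0),np.median(q,0))
    g=(np.hypot(C[...,0]-.606,C[...,1]+.175)<.03)&(C[...,2]>.112)&(C[...,2]<.128); print(" flange z",np.median(C[g],0),g.sum())
cv2.imwrite("pics/c2.png",np.hstack(a))
E
```

```text
clock: 10.87
tcp_pos: [0.6064, -0.1752, 0.1261]
tool_rot: [-0.0, 0.988, 0.157, 0.0]
wrist_force: [0.3, 0.5, 0.9]
width: 0.812
grip_force: 0.0
clock: 11.87
tcp_pos: [0.4479, -0.0543, 0.2467]
tool_rot: [-0.001, 0.988, 0.158, -0.001]
wrist_force: [0.6, 0.1, 0.5]
width: 1.0
grip_force: 0.0
scene 348 [ 0.61699145 -0.16898021  0.17251217] [ 0.6111339  -0.17895825  0.16998648]
 flange z [ 0.61357139 -0.182493    0.12138957] 829
top 478 [0.52709705 0.28976581 0.02688664] [0.51235311 0.25363969 0.02361839]
 flange z [nan nan nan] 0
  return _methods._mean(a, axis=axis, dtype=dtype,
  ret = um.true_divide(
```

View pics/c2.png

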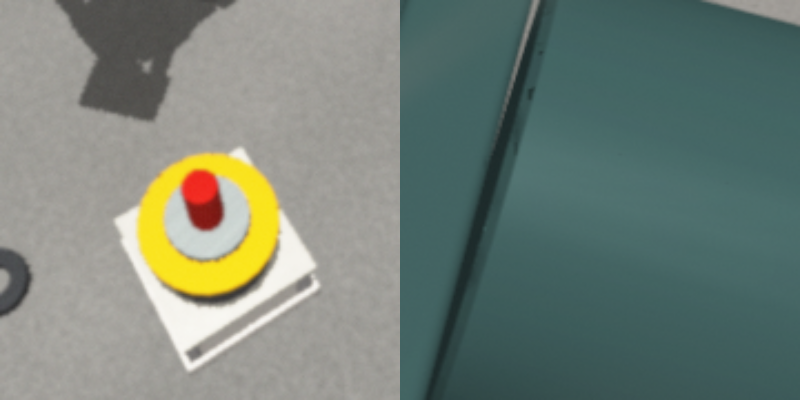

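The scene view shows the rod standing upright in the yellow coil, with its handle at about (200,190). The flange lies flat on the mouth: its top is at z = 0.121 and the handle top at 0.172, both as expected. The tip is therefore below the end of the bore, so the core is out, and the gripper is clear.

```bash
python3 -c "
from plant import close_job
print(close_job())"
```

```text
the job is handed in; nothing more can be done
None
```

The job is handed in at about 12 s: the rod was pushed through the yellow-ringed coil and left standing with its flange on the mouth, and the blue coil was not touched; I did not see the core in the tray, but the push force fell away and the rod tip ended past the bore's end, so it should have dropped out.

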